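Put the washed steel tumblers up to drain

TASK

The drying rack has one prong free. Hang on it, pushed fully home onto the board, whichever of the two steel tumblers on the worktop that prong is made for (the tall narrow flask on the tall slim prong, the short wide cup on the short stout prong), and stand the other one mouth down on the sink's draining board. Lower them into place rather than dropping them, let go of them, and leave the beaker that already hangs on the rack and everything else as they are.

Things in the scene. Friction and masses are not known exactly. Their poses are not given: they have to be found in the camera images.
- rack: Drying rack, fixed: a beech board 330 x 130 x 14 mm on steel wire legs. The board's upper face slopes 30 degrees, its low edge towards the robot; two wire prongs stand square on it, 160 mm apart. Origin on the worktop under the middle of the board, whose face is 62 mm above it; y runs along the board through both prong feet (at y = +80 and -80 mm), x points to the high rear edge.
- slim_prong: Tall slim prong of two crossed round-topped wire hoops: 41 mm across, 125 mm long. May stand at either end of the rack. Origin at its foot, in the board's face; z points up the prong, leaning 30 degrees from vertical towards the robot's side; y along the rack.
- stout_prong: Short stout prong of the same kind: 50 mm across, 70 mm long. Origin and axes as for the slim one.
- hung_beaker: Steel beaker that already hangs mouth down on one of the two prongs (either, at either end): 63 mm across, 150 mm long. Origin at the centre of its mouth, a few mm from the foot of the prong it covers; z towards its closed end. Leave it.
- flask: Tall narrow straight steel tumbler, standing mouth down on the worktop: 52 mm outside, 45 mm inside, 165 mm long, closed end 6 mm thick. Origin at the centre of its open mouth, z towards its closed end (up, as it stands). It goes over the slim prong; its mouth is too narrow for the stout one.
- cup: Short wide straight steel tumbler, standing mouth down on the worktop: 62 mm outside, 55 mm inside, 100 mm long, closed end 6 mm thick. Origin at the centre of its open mouth, z towards its closed end. It goes over the stout prong; it is not deep enough for the slim one.
- draining_board (a point): A point on the flat draining board of the sink, the pale panel to the robot's left. The panel's top is 4.5 mm above the worktop; its right-hand edge runs 75 mm to the right of this point, it extends 170 mm to the robot's side, 280 mm to the rear and over 200 mm to the left of it.
- tin: Small food tin, 75 mm across, 58 mm high, standing at the back; bystander.
- pump_bottle: Clear soap bottle with a pump, 150 mm high, at the back; bystander.
- spoon: Teaspoon, 130 mm long, lying on the worktop; bystander.
There are look-alikes about, which are no part of the job. Leave any pink look-alike of the flask alone.

How it is judged:
By the outcome, as a careful person would: the job done as asked, in the order asked, and still so for the second after the job is handed in, with the robot touching nothing.
It also fails if it takes over 72 s, if anything falls off the work surface, if the arm or the gripper's body presses on something with over 40 N, if the wrist force passes 120 N, or if a joint passes its speed limit or range.

ROBOT

A 7-joint arm with a two-finger parallel gripper is mounted at the origin on a cart in front of the work surface, level with it; the furniture and walls round the work are solid. World frame = base frame: x ahead of the robot, y to its left, z up, the work surface at z = 0. Lengths are in mm, angles in rad, forces in N, time in s.
With the tool pointing down it reaches from about 425 to 925 mm from the base axis. Payload 6.8 kg.
Tool frame: the origin (TCP) lies midway between the tips of the shut fingers; the grasp point (between the pads) lies 19 mm behind it; z points along the fingers, y is the line along which they close (so a half turn about z gives the same grasp; the last joint's range is limited). The gripper opens to 88 mm and grips with 3 to 60 N. Pads are 20 mm wide; open, the fingers measure 115 mm over their backs; the gripper's body (75 mm by 178 mm) begins 61 mm behind the grasp point.
Start: joints at [1.207, 0.477, 0.022, 1.555, -0.011, 1.109, -0.083], TCP at [170.797, -653.051, 222.664] pointing down, gripper open.
Joint ranges: [-2.96, 2.96], [-0.34, 2.1], [-1.41, 1.46], [0.24, 2.44], [-1.37, 4.51], [0.17, 1.92], [-2.96, 2.96]. Speed limits (rad/s): [2.39, 2.39, 3.14, 3.14, 3.14, 3.14, 3.14].

INTERFACE

Orientations are given as a 3x3 rotation matrix whose columns are the frame's x, y, z axes.
In Python, from cell import arm gives the robot as it stands.
- The arm moves only by the tool move_arm, never from a script. Its argument "targets" is a list of rows, each a list of 7 numbers: the shift along the tool's x, y, z in units of 200 mm (1.0 is 200 mm), then the turn, a rotation vector about the tool's x, y, z in units of pi rad (1.0 is pi rad), then the opening, from 0 (shut) to 1 (fully open). In form: [[dx, dy, dz, ax, ay, az, fingers], ...]. A call has exactly 10 rows; each row is the pose to reach, as a shift and turn from the pose commanded when the call began, along the tool's axes at that moment, turning the shorter way round; what a row does not reach only later rows make up. A row lasts 1/8 s, in which the tool goes at most 62.5 mm and 10.7 degrees, less where a joint would pass 70% of its speed; a pose out of reach is approached as far as the arm can. A call with a number of a shift or a turn outside -1 to 1 is refused whole. A call with a gripper value outside its range is refused whole. The fingers move at their own pace and stop on an object; the grip force is fixed at half the most. Time passes only in rows, so rows that repeat a pose let the fingers close, or fill a call up. It gives the time, the measured TCP pose, the force, the opening and the grip force at its end, in the units of the state.
- arm.observe(): the state, without advancing time (a new reading comes with each control period).
- arm.read_camera(name): name is "scene" or "top"; returns the picture (400x640x3 uint8, blue, green, red); there is no depth.
- arm.get_calibration(name): a dict with "K" (3x3 intrinsics, pixels), "D" ([k1, k2, p1, p2, k3] as OpenCV has them; the pictures are not rectified), "T" (4x4, takes a point from camera to world coordinates). Camera axes: x right, y up, looking along -z (the intrinsics and any distortion apply to the point x, -y, -z); pixel columns grow to the right and rows downward; lengths in mm; the calibration is good to about 2 mm. A picture is of the moment at which its call begins. get_calibration takes no time and is no camera call.
- arm.close_job(): hands the job in; it is judged then, once.
The state is a dict: "clock": time; "q": joint angles; "dq": joint speeds; "effort": joint torques, N m; "eef_pos": TCP position; "ee_rot": TCP orientation; "ft_force": force on the tool from outside, world axes, zero at the start; "wrist_torque": the same for the moment, N m; "finger_gap": finger opening in mm; "finger_force": force on a finger pad.
Only numpy, scipy, OpenCV 4.12 (cv2) and the standard library are available. Lean on these libraries where they do the work, as an engineer would, in place of code of your own. Each camera call takes 0.05 s, during which the arm holds its last target. There are 200 camera calls.

## Working session

There is one attempt and no reset: what is moved stays moved. The work goes in short steps, Python scripts to look and compute and a tool call to move; the robot and the scene stay as the last step left them, time stands still between calls to the robot, and variables do not carry over. Pictures are saved under pics/ and viewed, at most 10 in all, crops included, and the job is handed in when it is done.

Besides the shell and the picture viewer there is one more tool, called after "Request:" by a JSON object that holds its "api" and its "payload". move_arm: Moves the arm, as the interface text tells. Shifts and turns lie within -1 to 1; 1 stands for 200 mm of shift or pi rad of turn. Its arguments: {"type":"object","properties":{"targets":{"type":"array"}},"required":["targets"]}

```bash
mkdir -p pics; cat > h.py <<'E'
import numpy as np, cv2
from cell import arm
def snap(n,f):
    im=np.array(arm.read_camera(n)); cv2.imwrite('pics/'+f,im); return im
def ray(n,u,v):
    c=arm.get_calibration(n); K=np.array(c['K'],float); D=np.array(c['D'],float); T=np.array(c['T'],float)
    p=cv2.undistortPoints(np.array([[[u,v]]],float),K,D)[0,0]
    d=T[:3,:3]@np.array([p[0],-p[1],-1.]); return T[:3,3],d/np.linalg.norm(d)
def onz(n,u,v,z):
    o,d=ray(n,u,v); return o+d*(z-o[2])/d[2]
def proj(n,P):
    c=arm.get_calibration(n); K=np.array(c['K'],float); D=np.array(c['D'],float); T=np.array(c['T'],float)
    p=(np.atleast_2d(P)-T[:3,3])@T[:3,:3]; p=p*[1,-1,-1]
    return cv2.projectPoints(p.reshape(-1,1,3),np.zeros(3),np.zeros(3),K,D)[0][:,0]
E
python3 - <<'E'
from h import *
np.set_printoptions(precision=3,suppress=True)
snap('scene','s1.png');snap('top','t1.png')
for n in('scene','top'):
    c=arm.get_calibration(n);print(n,np.array(c['K']),c['D'],np.array(c['T']))
s=arm.observe();print(s['eef_pos'],s['ee_rot'],s['clock'],s['finger_gap'])
E
```

```text
scene [[448.699   0.    316.028]
 [  0.    448.699 199.956]
 [  0.      0.      1.   ]] [-0.059  0.     0.     0.     0.   ] [[  -0.91    -0.24     0.338  988.607]
 [   0.414   -0.484    0.771 1127.525]
 [  -0.021    0.841    0.54   789.853]
 [   0.       0.       0.       1.   ]]
top [[436.2     0.    317.518]
 [  0.    436.2   198.998]
 [  0.      0.      1.   ]] [-0.099  0.     0.     0.     0.   ] [[   0.07     0.977   -0.2    355.588]
 [  -0.998    0.069   -0.012   97.722]
 [   0.002    0.201    0.98  1052.657]
 [   0.       0.       0.       1.   ]]
[ 170.619 -652.524  221.807] [[ 0.967  0.253 -0.001]
 [ 0.253 -0.967  0.002]
 [-0.    -0.002 -1.   ]] 0.1 87.94196289832423
```

View pics/s1.png

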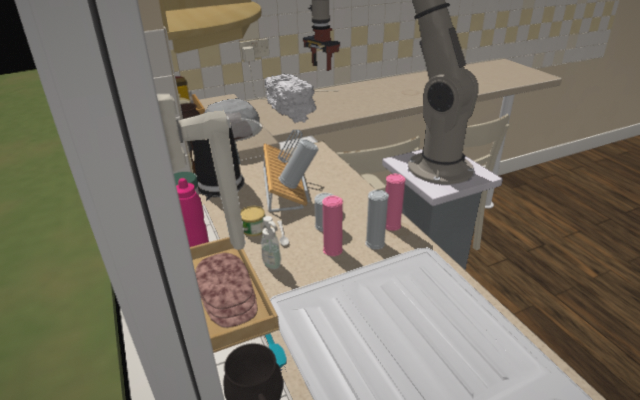

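View pics/t1.png

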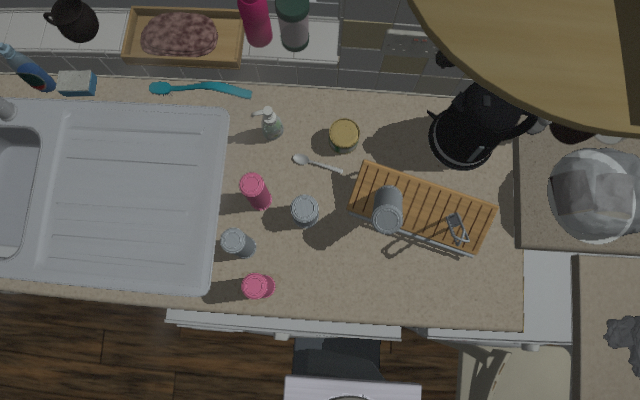

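Scene shows the rack at (285,175), the beaker on it at (298,163), the free prong behind it at about (295,145), the steel flask at (377,220), the cup partly hidden at (322,212), and pink look-alikes at (333,226) and (395,203). Top shows the cup at (305,210), the flask at (236,241), pink ones at (254,187) and (257,287), the beaker at (388,208) and the free prong at (457,230).

Could be mistaken: flask – steel (236,241), against pink (254,187) and (257,287); cup – steel (305,210), against the hung beaker (388,208) and tin (344,135). I choose the steel ones at (236,241) and (305,210), and will check them and the prong in one crop.

```bash
python3 - <<'E'
from h import *
np.set_printoptions(precision=1,suppress=True)
t=cv2.imread('pics/t1.png');s=cv2.imread('pics/s1.png')
a=cv2.resize(t[150:310,210:510],(800,427),interpolation=cv2.INTER_CUBIC)
cv2.imwrite('pics/c1.png',a)
b=cv2.resize(s[120:270,250:420],(680,600),interpolation=cv2.INTER_CUBIC)
cv2.imwrite('pics/c2.png',b)
# rack board mask
hsv=cv2.cvtColor(t,cv2.COLOR_BGR2HSV)
m=cv2.inRange(hsv,(8,90,60),(25,255,255));m[:150]=0;m[265:]=0;m[:,:340]=0;m[:,505:]=0
ct=max(cv2.findContours(cv2.morphologyEx(m,cv2.MORPH_CLOSE,np.ones((9,9))),0,2)[0],key=cv2.contourArea)
r=cv2.minAreaRect(ct);print(r,cv2.boxPoints(r))
for u,v in [(236,241),(254,187),(257,287)]: print(onz('top',u,v,165))
print(onz('top',305,205,100),onz('top',457,230,100),onz('top',388,200,180))
E
```

```text
((421.97900390625, 207.29464721679688), (143.24005126953125, 54.063594818115234), 19.50244903564453) [[345.4 208.9]
 [363.5 157.9]
 [498.5 205.7]
 [480.5 256.7]]
[437.9 268.7 165. ]
[553.3 243.  165. ]
[348.9 217.  165. ]
[534.9 136.2 100. ] [ 502.1 -204.8  100. ] [542.1 -35.7 180. ]
```

View pics/c1.png

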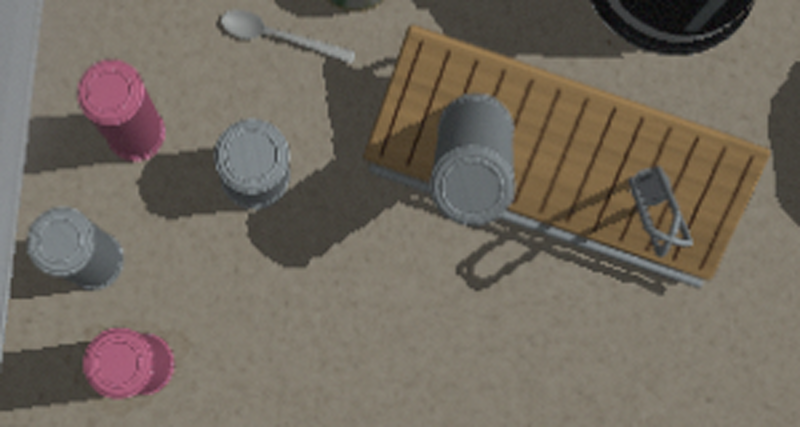

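View pics/c2.png

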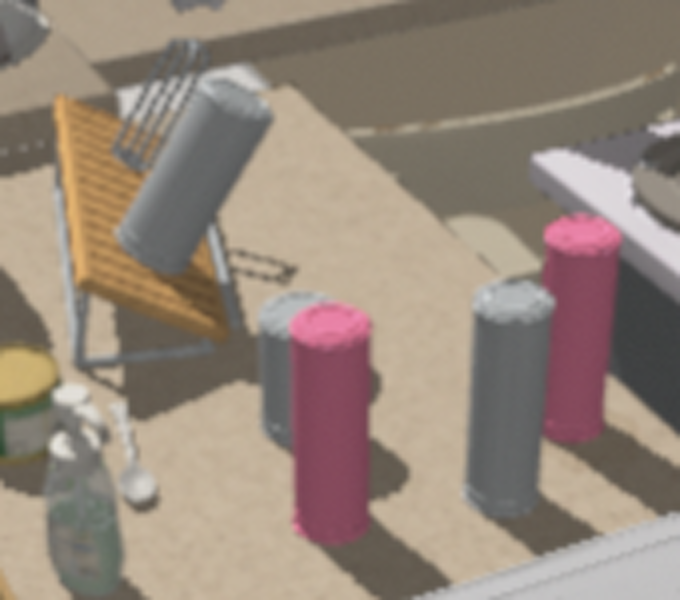

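The crops confirm it: the steel flask is at crop (65,245), the cup at (253,157), and the pinks are separate. The free prong at the right end has its foot near crop (650,185). It looks tall, so I'll check it numerically.

```bash
python3 - <<'E'
from h import *
from scipy.optimize import least_squares
np.set_printoptions(precision=1,suppress=True)
t=cv2.imread('pics/t1.png');s=cv2.imread('pics/s1.png')
px=np.array([(364.5,159.4),(498,207),(476,253),(347,210)])
c=np.cos(np.pi/6);sn=.5
loc=np.array([(65*c,165,94.5),(65*c,-165,94.5),(-65*c,-165,29.5),(-65*c,165,29.5)])
W=lambda p,L:np.c_[p[0]+np.cos(p[2])*L[:,0]-np.sin(p[2])*L[:,1],p[1]+np.sin(p[2])*L[:,0]+np.cos(p[2])*L[:,1],L[:,2]]
f=lambda p:(proj('top',W(p,loc))-px).ravel()
r=least_squares(f,[530,-110,-.3]);p=r.x;print('rack',p[:2],'yaw %.4f'%p[2],r.fun)
for L in(70,125):
  tip=W(p,np.array([[0,-80,62],[-L*sn,-80,62+L*c]]));print(L,tip,'top',proj('top',tip).ravel(),'scene',proj('scene',tip).ravel())
bk=W(p,np.array([[-152*sn,80,64+152*c]]));print('beaker end',bk,proj('top',bk),proj('scene',bk))
# flask, cup top-face centre from ellipse: two views (by-eye centres, crop -> full)
def tri(a,b):
    (o1,d1),(o2,d2)=ray('top',*a),ray('scene',*b)
    k=np.linalg.lstsq(np.c_[d1,-d2],o2-o1,rcond=None)[0];A,B=o1+d1*k[0],o2+d2*k[1];return (A+B)/2,np.linalg.norm(A-B)
print('flask',tri((210+62/2.6667,150+242/2.6667),(250+514/4,120+299/4)),onz('top',210+62/2.6667,150+242/2.6667,165),onz('scene',250+514/4,120+299/4,165))
print('cup',onz('top',210+253/2.6667,150+155/2.6667,100),onz('scene',250+300/4,120+312/4,100))
print('pinks',onz('top',210+113/2.667,150+92/2.667,165),onz('top',210+121/2.667,150+363/2.667,165))
print('drain edge',onz('top',228,110,4.5),onz('top',212,292,4.5), onz('top',20,285,4.5))
print('spoon',onz('top',300,158,5),onz('top',343,172,5))
E
```

```text
rack [ 554.4 -132.2] yaw -0.2688 [-1.4 -0.5  2.  -1.1  1.   2.  -1.5 -0.5]
70 [[ 533.2 -209.4   62. ]
 [ 499.4 -200.1  122.6]] top [453.9 219.  458.1 229.7] scene [281.  159.  290.  142.4]
125 [[ 533.2 -209.4   62. ]
 [ 472.9 -192.8  170.3]] top [453.9 219.  461.8 239.2] scene [281.  159.  297.3 129. ]
beaker end [[502.4 -34.9 195.6]] [[388.1 217.9]] [[307.6 141.7]]
flask (array([437.1, 276.5, 159.2]), np.float64(3.395876364965012)) [438.  274.4 165. ] [440.7 285.1 165. ]
cup [527.8 135.9 100. ] [529.6 144.7 100. ]
pinks [558.5 246.9 165. ] [350.4 220.5 165. ]
drain edge [787.6 357.4   4.5] [327.6 344.5   4.5] [300.  833.6   4.5]
spoon [671.2 161.6   5. ] [642.6  52.1   5. ]
```

The prong's tip appears at scene (297,131). The 125 mm hypothesis predicts (297,129) and the 70 mm one (290,142), so the free prong is the slim one. The flask hangs first, then the cup goes on the draining board. Moving out, high and round.

Request:
{"api": "move_arm", "payload": {"targets": [[1,-1,-0.5,0,0,0,1],[1,-1,-0.5,0,0,0,1],[1,-1,-0.5,0,0,0,1],[1,-1,-0.5,0,0,0,1],[1,-1,-0.5,0,0,0,1],[1,-1,-0.5,0,0,0,1],[1,-1,-0.5,0,0,0,1],[1,-1,-0.5,0,0,0,1],[1,-1,-0.5,0,0,0,1],[1,-1,-0.5,0,0,0,1]]}}

```text
clock: 1.35
eef_pos: [313.2, -409.4, 322.3]
ee_rot: [[0.968, 0.252, -0.0], [0.252, -0.968, 0.0], [-0.0, -0.001, -1.0]]
ft_force: [0.9, -0.8, 0.7]
finger_gap: 88.2
finger_force: 0.0
```

Request:
{"api": "move_arm", "payload": {"targets": [[1,-1,0,0,0,0,1],[1,-1,0,0,0,0,1],[1,-1,0,0,0,0,1],[1,-1,0,0,0,0,1],[1,-1,0,0,0,0,1],[1,-1,0,0,0,0,1],[1,-1,0,0,0,0,1],[1,-1,0,0,0,0,1],[1,-1,0,0,0,0,1],[1,-1,0,0,0,0,1]]}}

```text
clock: 2.6
eef_pos: [456.4, -165.4, 322.7]
ee_rot: [[0.968, 0.252, -0.0], [0.252, -0.968, -0.0], [-0.0, 0.0, -1.0]]
ft_force: [-0.7, -1.1, 0.2]
finger_gap: 87.9
finger_force: 0.0
```

Request:
{"api": "move_arm", "payload": {"targets": [[0.3,-1,0,0,0,0,1],[0.3,-1,0,0,0,0,1],[0.3,-1,0,0,0,0,1],[0.3,-1,0,0,0,0,1],[0.3,-1,0,0,0,0,1],[0.3,-1,0,0,0,0,1],[0.3,-1,0,0,0,0,1],[0.3,-1,0,0,0,0,1],[0.3,-1,0,0,0,0,1],[0.3,-1,0,0,0,0,1]]}}

```text
clock: 3.85
eef_pos: [464.0, 43.7, 322.7]
ee_rot: [[0.968, 0.253, 0.0], [0.253, -0.968, -0.0], [0.0, 0.0, -1.0]]
ft_force: [0.1, -0.4, 0.5]
finger_gap: 87.9
finger_force: 0.0
```

```bash
cat >> h.py <<'E'
from scipy.spatial.transform import Rotation as Ro
np.set_printoptions(precision=3,suppress=True)
def go(P,R=None):
    s=arm.observe();p=np.array(s['eef_pos']);R0=np.array(s['ee_rot']);R=R0 if R is None else R
    print('row',R0.T@(np.array(P)-p)/200,Ro.from_matrix(R0.T@R).as_rotvec()/np.pi)
E
python3 - <<'E'
from h import *
s=arm.observe();print(s['q'],s['eef_pos'],s['clock'])
snap('top','t2.png');snap('scene','s2.png')
print(proj('top',s['eef_pos']),proj('scene',s['eef_pos']))
c=np.hstack([cv2.imread('pics/t2.png')[120:320,220:420],cv2.imread('pics/s2.png')[60:260,250:450]])
cv2.imwrite('pics/c3.png',cv2.resize(c,(800,400),interpolation=cv2.INTER_CUBIC))
E
```

```text
[ 0.3    0.075 -0.551  1.87   0.042  1.208 -1.58 ] [464.046  43.659 322.685] 3.85
[[353.009 225.186]] [[329.792 108.807]]
```

View pics/c3.png

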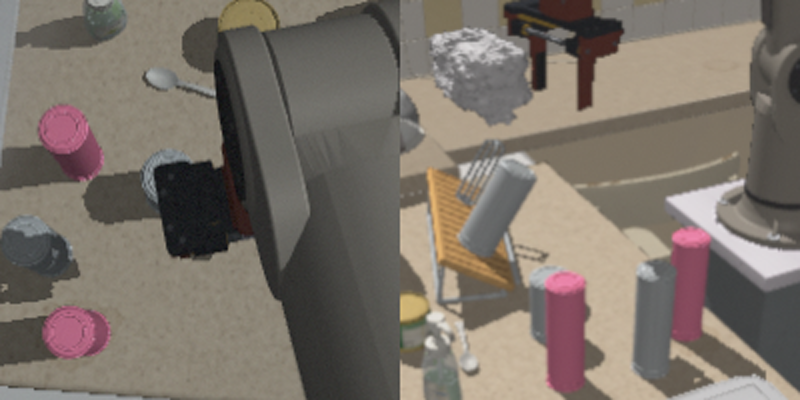

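The scene crop shows the fingertips' midpoint at about (331,109), against a prediction of (329.8,108.8), so the scene calibration holds to about 1 px. Next I'll refine the flask and cup circles in the top view.

```bash
python3 - <<'E'
from h import *
t=cv2.imread('pics/t1.png')
g=cv2.cvtColor(t,cv2.COLOR_BGR2GRAY)
for nm,(u,v),z,r in [('flask',(233,240),165,26),('cup',(305,208),100,31),('beaker',(387,219),195,31)]:
    k=4;x0,y0=u-26,v-26
    c=cv2.GaussianBlur(cv2.resize(g[y0:y0+52,x0:x0+52],None,fx=k,fy=k,interpolation=cv2.INTER_CUBIC),(0,0),2)
    h=cv2.HoughCircles(c,cv2.HOUGH_GRADIENT,1,100,param1=60,param2=12,minRadius=int(k*(r*.49-2.5)),maxRadius=int(k*(r*.5+2)))
    for a,b,rr in h[0][:2]:
        U,V=x0+(a+.5)/k-.5,y0+(b+.5)/k-.5; print(nm,U,V,rr/k,onz('top',U,V,z))
go([438,274.4,260])
E
```

```text
flask 233.25 241.0 11.4 [437.518 274.371 165.   ]
cup 304.5 207.0 13.225 [530.292 136.921 100.   ]
beaker 385.5 219.0 14.825 [499.913 -29.895 195.   ]
row [ 0.166 -1.149  0.313] [0. 0. 0.]
```

Request:
{"api": "move_arm", "payload": {"targets": [[0.15,-1,0,0,0,0,1],[0.15,-1,0,0,0,0,1],[0.15,-1,0,0,0,0,1],[0.15,-1,0,0,0,0,1],[0.15,-1,0,0,0,0,1],[0.15,-1,0,0,0,0,1],[0.15,-1,0,0,0,0,1],[0.15,-1,0,0,0,0,1],[0.15,-1,0,0,0,0,1],[0.15,-1,0,0,0,0,1]]}}

```text
clock: 5.2
eef_pos: [442.5, 244.7, 322.7]
ee_rot: [[0.968, 0.253, 0.0], [0.253, -0.968, -0.0], [0.0, 0.0, -1.0]]
ft_force: [-1.5, 0.2, 0.1]
finger_gap: 87.6
finger_force: 0.0
```

```bash
python3 - <<'E'
from h import *
print(arm.observe()['q'])
go([438,275,240]);go([438,275,121])
E
```

```text
[ 0.014  0.175 -0.722  1.784  0.123  1.228 -2.057]
row [ 0.016 -0.152  0.413] [0. 0. 0.]
row [ 0.016 -0.152  1.008] [0. 0. 0.]
```

Request:
{"api": "move_arm", "payload": {"targets": [[0.016,-0.155,0.2,0,0,0,1],[0.016,-0.155,0.4,0,0,0,1],[0.016,-0.155,0.5,0,0,0,1],[0.016,-0.155,0.6,0,0,0,1],[0.016,-0.155,0.7,0,0,0,1],[0.016,-0.155,0.8,0,0,0,1],[0.016,-0.155,0.9,0,0,0,1],[0.016,-0.155,1.0,0,0,0,1],[0.016,-0.155,1.0,0,0,0,1],[0.016,-0.155,1.0,0,0,0,1]]}}

```text
clock: 6.45
eef_pos: [438.1, 276.1, 123.3]
ee_rot: [[0.967, 0.253, 0.001], [0.253, -0.967, 0.001], [0.001, -0.0, -1.0]]
ft_force: [-0.2, -0.1, 0.1]
finger_gap: 87.7
finger_force: 0.0
```

Request:
{"api": "move_arm", "payload": {"targets": [[0,0,0,0,0,0,0.4],[0,0,0,0,0,0,0.4],[0,0,0,0,0,0,0.4],[0,0,0,0,0,0,0.4],[0,0,0,0,0,0,0.4],[0,0,0,0,0,0,0.4],[0,0,0,0,0,0,0.4],[0,0,0,0,0,0,0.4],[0,0,0,0,0,0,0.4],[0,0,0,0,0,0,0.4]]}}

```text
clock: 7.7
eef_pos: [437.8, 275.7, 122.7]
ee_rot: [[0.967, 0.253, 0.0], [0.253, -0.967, 0.0], [0.0, -0.0, -1.0]]
ft_force: [-0.9, 0.3, 1.8]
finger_gap: 51.2
finger_force: 29.9
```

Gripped at 51 mm. Lift straight up.

Request:
{"api": "move_arm", "payload": {"targets": [[0,0,-0.1,0,0,0,0.4],[0,0,-0.3,0,0,0,0.4],[0,0,-0.5,0,0,0,0.4],[0,0,-0.7,0,0,0,0.4],[0,0,-0.9,0,0,0,0.4],[0,0,-1.0,0,0,0,0.4],[0,0.2,-1.0,0,0,0,0.4],[0,0.5,-1.0,0,0,0,0.4],[0,0.8,-1.0,0,0,0,0.4],[0,1,-1.0,0,0,0,0.4]]}}

```text
clock: 8.95
eef_pos: [488.3, 78.8, 322.1]
ee_rot: [[0.968, 0.25, -0.001], [0.25, -0.968, -0.001], [-0.001, 0.001, -1.0]]
ft_force: [-0.7, -0.4, -1.1]
finger_gap: 51.4
finger_force: 29.9
```

```bash
cat >> h.py <<'E'
foot=np.array([533.2,-209.4,62.]); yaw=-.2688
ax=np.array([-.5*np.cos(yaw),-.5*np.sin(yaw),np.cos(np.pi/6)])
ry=np.array([-np.sin(yaw),np.cos(yaw),0])
Rh=np.c_[np.cross(-ry,-ax),-ry,-ax]
E
python3 - <<'E'
from h import *
print(Rh,foot+273*ax)
go([450,60,390]);go(foot+290*ax,Rh)
E
```

```text
[[ 0.835 -0.266  0.482]
 [-0.23  -0.964 -0.133]
 [ 0.5   -0.    -0.866]] [ 401.602 -173.149  298.425]
row [-0.209  0.043 -0.339] [0. 0. 0.]
row [-0.772  1.09   0.046] [-0.043  0.163  0.162]
```

Request:
{"api": "move_arm", "payload": {"targets": [[-0.1,0.1,-0.25,0,0,0,0.4],[-0.2,0.3,-0.4,0,0,0,0.4],[-0.3,0.5,-0.4,0,0,0.05,0.4],[-0.4,0.7,-0.4,-0.02,0.05,0.1,0.4],[-0.5,0.9,-0.4,-0.043,0.1,0.162,0.4],[-0.5,0.9,-0.4,-0.043,0.163,0.162,0.4],[-0.5,0.9,-0.4,-0.043,0.163,0.162,0.4],[-0.5,0.9,-0.4,-0.043,0.163,0.162,0.4],[-0.5,0.9,-0.4,-0.043,0.163,0.162,0.4],[-0.5,0.9,-0.4,-0.043,0.163,0.162,0.4]]}}

```text
clock: 10.2
eef_pos: [437.9, -117.1, 402.8]
ee_rot: [[0.836, -0.261, 0.482], [-0.227, -0.965, -0.129], [0.499, -0.001, -0.867]]
ft_force: [-0.1, -0.3, -1.4]
finger_gap: 51.2
finger_force: 29.9
```

```bash
python3 - <<'E'
from h import *
print(arm.observe()['q'])
go(foot+290*ax,Rh);go(foot+270*ax,Rh)
E
```

```text
[ 0.561 -0.327 -0.365  2.114 -0.104  0.813 -1.601]
row [-0.349  0.318  0.316] [-0.001  0.     0.001]
row [-0.349  0.319  0.416] [-0.001  0.     0.001]
```

Request:
{"api": "move_arm", "payload": {"targets": [[-0.1,0.32,0.1,0,0,0,0.4],[-0.2,0.32,0.1,0,0,0,0.4],[-0.35,0.32,0.15,0,0,0,0.4],[-0.35,0.32,0.25,0,0,0,0.4],[-0.35,0.32,0.32,0,0,0,0.4],[-0.35,0.32,0.32,0,0,0,0.4],[-0.35,0.32,0.32,0,0,0,0.4],[-0.35,0.32,0.32,0,0,0,0.4],[-0.35,0.32,0.32,0,0,0,0.4],[-0.35,0.32,0.32,0,0,0,0.4]]}}

```text
clock: 11.45
eef_pos: [392.8, -171.4, 312.4]
ee_rot: [[0.835, -0.262, 0.483], [-0.227, -0.965, -0.13], [0.5, -0.001, -0.866]]
ft_force: [-0.4, -0.4, -1.6]
finger_gap: 51.2
finger_force: 29.9
```

```bash
python3 - <<'E'
from h import *
s=arm.observe();print(s['q'])
go(foot+290*ax,Rh)
snap('top','t3.png');snap('scene','s3.png')
p=np.array(s['eef_pos']);z=np.array(s['ee_rot'])[:,2]
P=[p+122.7*z,p-42.3*z,foot,foot+125*ax]
print(proj('top',P),proj('scene',P))
c=np.hstack([cv2.resize(cv2.imread('pics/t3.png')[170:290,400:510],(550,600),interpolation=cv2.INTER_CUBIC)[:,:400],cv2.resize(cv2.imread('pics/s3.png')[70:190,250:330],(400,600),interpolation=cv2.INTER_CUBIC)])
cv2.imwrite('pics/c4.png',c)
E
```

```text
[ 0.691 -0.304 -0.318  2.309 -0.251  0.612 -1.306]
row [ 0.004 -0.003 -0.002] [-0.001 -0.     0.001]
[[464.926 247.52 ]
 [480.59  287.784]
 [453.932 218.995]
 [461.82  239.167]] [[303.18  118.604]
 [326.89   75.178]
 [281.008 158.953]
 [297.305 129.01 ]]
```

View pics/c4.png

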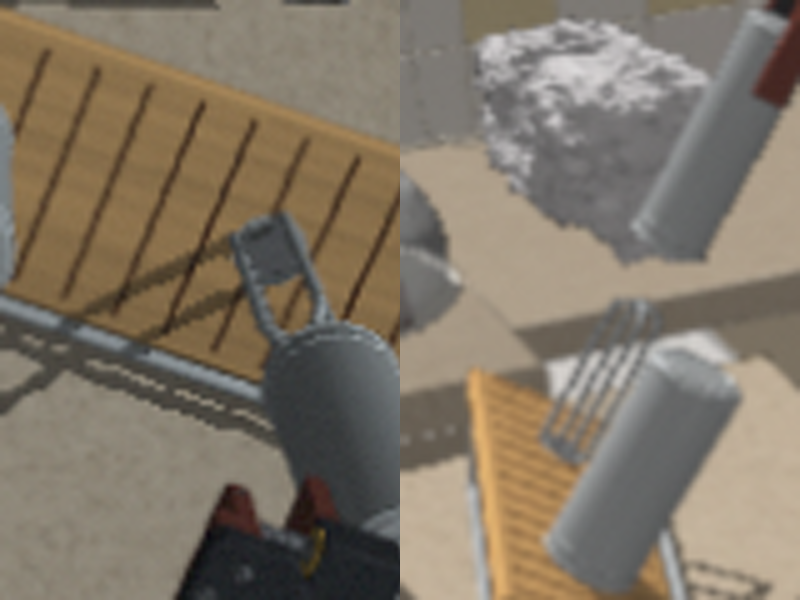

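The crop shows the flask mouth centre in the scene at about (304.4,118), and the prong's midline from (283,159.4) to (297,132) extends to (304.2,118), so the two are aligned to about 1 mm in that view. In the top view the prong foot is at (453.8,220) against a predicted (453.9,219). I'll check the top view's lateral alignment with edge profiles.

```bash
python3 - <<'E'
from h import *
s=arm.observe();p=np.array(s['eef_pos']);z=np.array(s['ee_rot'])[:,2]
from scipy.ndimage import map_coordinates
def prof(im,axp,lat,h):
    S=cv2.cvtColor(im,cv2.COLOR_BGR2HSV)[...,1].astype(float)
    r=np.arange(-40,40.5,2)
    for k in h:
        q=proj('top',[axp(k)+l*ry for l in r]);print(k,map_coordinates(S,[q[:,1],q[:,0]],order=1).astype(int))
im=cv2.imread('pics/t3.png');print(np.arange(-40,41,2))
m=p+122.7*z
prof(im,lambda k:m+k*ax,None,[10,20,30,45])
print('prong');prof(im,lambda k:foot+k*ax,None,[20,35,45,60,75])
E
```

```text
[-40 -38 -36 -34 -32 -30 -28 -26 -24 -22 -20 -18 -16 -14 -12 -10  -8  -6
  -4  -2   0   2   4   6   8  10  12  14  16  18  20  22  24  26  28  30
  32  34  36  38  40]
10 [ 10  17  18  16  17  16  19  21  18  18  17  20  22  21  19  18  19  19
  16  18  21  17  20  26  18  18  17  15  25  14  17  12  16  20  70 106
 115 113 113 115 117]
20 [19 17 17 19 16 17 18 19 19 22 17 19 17 18 18 19 17 17 15 13 16 21 22 19
 19 24 14 12 15 18 13 10 17 18 21 24 60 55 50 72 53]
30 [17 16 16 17 15 15 15 17 18 18 19 20 19 17 16 17 18 19 16 22 16 12 14 18
 18 19 14 16 19 24 19 17 18 18 16 16 18 16 16 16 17]
45 [13 16 18 17 16 17 17 17 16 18 20 19 19 20 21 19 16 17 18 18 14 14 20 17
 18 15 17 14 13 18 21 17 14 14 16 12 13 23 29 31 36]
prong
20 [123 136 115 114 115 115 115 115 113 100  67  35   9  16  16  16  18  15
  14  16  13  18  16  17  18  11  15  15  17  19  17  17  87 105 111 113
 115 131 122 117 117]
35 [117 117 123 138 121 114 114 113 113 101  61  32  14  19  13  73  83  53
  23  15  17  17  18  18  18  17  17  16  15  16  17  29  63 103 108 110
 111 110 116 123 117]
45 [115 115 117 115 145 128 114 112 111 107  82  40  21  18  35  58  98 115
 110  88  47  23  20  22  15  17  18  20  20  12  19  31  65  94 107 114
 117 110 109 111 114]
60 [115 117 116 112 111 114 124 126 112 106  94  35  22  19  35  66 102 114
 124 122 114 111 106 106  94  65  25  15  15  18  20  44  94 110 114 114
 114 118 114 114 115]
75 [ 86  79  34  46  34  15  42  47  13  31  56  31  17  18  18  26  61 108
 114 115 121 123 114 115 119 116  91  38  14  17  21  31  58 107 114 115
 113 115 115 114 114]
```

```bash
python3 - <<'E'
from h import *
from scipy.ndimage import map_coordinates
s=arm.observe();p=np.array(s['eef_pos']);z=np.array(s['ee_rot'])[:,2];m=p+122.7*z
im=cv2.imread('pics/t3.png').astype(float)
r=np.r_[np.arange(-40,-15,2),np.arange(16,41,2)];print(r)
for k in(8,15,25,35):
    q=proj('top',[m+k*ax+l*ry for l in r])
    for c in(0,2):print(k,map_coordinates(im[...,c],[q[:,1],q[:,0]],order=1).astype(int))
E
```

```text
[-40 -38 -36 -34 -32 -30 -28 -26 -24 -22 -20 -18 -16  16  18  20  22  24
  26  28  30  32  34  36  38  40]
8 [124 125 122 118 115 111 109 106 103  99  96  92  89  58  58  56  58  60
  66  69  70  70  72  70  69  69]
8 [122 116 113 109 107 103 101  98  95  91  89  84  81  53  54  53  56  56
  63 102 126 128 129 127 126 128]
15 [126 125 123 119 114 111 109 105 103  99  98  93  90  58  58  57  57  60
  65  65  63  65  63  62  65  61]
15 [119 116 114 110 107 104 101  97  94  92  91  86  83  54  54  54  52  56
  60  69  90 112 111 108 115 110]
25 [127 124 122 120 116 112 109 105 103  99  96  94  89  57  55  55  55  56
  60  61  81 110 122 121 139 136]
25 [120 116 114 111 108 106 102  98  95  91  87  87  83  54  51  51  53  53
  55  57  76 104 117 117 132 131]
35 [127 125 122 118 116 113 111 108 104  99  96  93  89  58  57  56  56  57
  59  60  67  86 114 124 125 125]
35 [119 116 113 111 108 105 103 101  96  92  90  86  82  52  51  51  53  52
  54  57  64  80 106 116 117 117]
```

```bash
python3 - <<'E'
from h import *
from scipy.ndimage import map_coordinates
s=arm.observe();p=np.array(s['eef_pos']);z=np.array(s['ee_rot'])[:,2];m=p+122.7*z
im=cv2.GaussianBlur(cv2.imread('pics/t3.png'),(0,0),.6).astype(float)
r=np.arange(-22,22.1,.25)
A=proj('top',[m,m+100*ax]);d=A[1]-A[0];d/=np.hypot(*d);n=np.array([d[1],-d[0]])
B=proj('top',[foot,foot+125*ax]);print('dirs',d,(B[1]-B[0])/np.hypot(*(B[1]-B[0])),'px/mm')
def edges(q,thr=8):
    v=np.stack([map_coordinates(im[...,c],[q[:,1],q[:,0]],order=1) for c in range(3)],1)
    g=np.linalg.norm(v[4:]-v[:-4],axis=1);x=r[2:-2]
    return [(x[i],int(g[i])) for i in range(1,len(g)-1) if g[i]>g[i-1] and g[i]>=g[i+1] and g[i]>12]
for k in(15,30,45,60):
    c=proj('top',[m+k*ax])[0];print('flask',k,edges(c+r[:,None]*n))
d=(B[1]-B[0])/np.hypot(*(B[1]-B[0]));n=np.array([d[1],-d[0]])
for k in(20,35,50,65,80):
    c=proj('top',[foot+k*ax])[0];print('prong',k,edges(c+r[:,None]*n))
E
```

```text
dirs [0.359 0.933] [0.364 0.931] px/mm
flask 15 [(np.float64(-17.25), 35), (np.float64(-14.5), 15), (np.float64(-12.25), 30), (np.float64(14.75), 13)]
flask 30 [(np.float64(-14.25), 34)]
flask 45 [(np.float64(-12.75), 57)]
flask 60 [(np.float64(-13.0), 53)]
prong 20 [(np.float64(-21.0), 27), (np.float64(-20.0), 22), (np.float64(-8.25), 37), (np.float64(-6.25), 19), (np.float64(-4.75), 19), (np.float64(4.75), 38), (np.float64(7.0), 30), (np.float64(9.0), 15), (np.float64(10.25), 22)]
prong 35 [(np.float64(-10.25), 15), (np.float64(-7.0), 32), (np.float64(-4.75), 13), (np.float64(4.75), 33), (np.float64(7.0), 19), (np.float64(8.0), 16), (np.float64(20.0), 26), (np.float64(21.0), 29)]
prong 50 [(np.float64(-20.75), 13), (np.float64(-13.5), 17), (np.float64(-12.25), 14), (np.float64(-10.0), 21), (np.float64(-8.0), 17), (np.float64(-6.75), 28), (np.float64(-4.75), 20), (np.float64(1.75), 19), (np.float64(2.75), 24), (np.float64(5.0), 44), (np.float64(17.75), 31), (np.float64(20.0), 24), (np.float64(21.0), 25)]
prong 65 [(np.float64(-15.5), 22), (np.float64(-14.25), 17), (np.float64(-13.25), 25), (np.float64(-12.25), 21), (np.float64(-9.0), 29), (np.float64(-6.75), 28), (np.float64(-4.75), 21), (np.float64(-0.25), 24), (np.float64(3.25), 17), (np.float64(5.0), 44), (np.float64(14.75), 28), (np.float64(15.75), 26), (np.float64(18.0), 26)]
prong 80 [(np.float64(-18.5), 21), (np.float64(-17.5), 20), (np.float64(-15.25), 24), (np.float64(-9.0), 29), (np.float64(-6.75), 27), (np.float64(-4.5), 21), (np.float64(-3.5), 16), (np.float64(-2.5), 20), (np.float64(-0.25), 25), (np.float64(3.0), 31), (np.float64(5.0), 41), (np.float64(6.25), 24), (np.float64(11.5), 30), (np.float64(12.5), 31), (np.float64(14.75), 36)]
```

```bash
python3 - <<'E'
from h import *
from scipy.ndimage import map_coordinates
s=arm.observe();p=np.array(s['eef_pos']);z=np.array(s['ee_rot'])[:,2];m=p+122.7*z
def strip(n,o,ks):
    im=cv2.imread('pics/%s3.png'%n[0]);A=proj(n,[o,o+100*ax]);d=A[1]-A[0];d/=np.hypot(*d);nn=np.array([d[1],-d[0]]) 
    r=np.arange(-20,20,.1);q=np.array([proj(n,[o+k*ax])[0]+r[:,None]*nn for k in ks])
    out=cv2.remap(im,q[...,0].astype(np.float32),q[...,1].astype(np.float32),cv2.INTER_CUBIC)
    out=cv2.resize(out,(400,290),interpolation=cv2.INTER_LINEAR)
    for x in range(0,400,50): cv2.line(out,(x,0),(x,12),(0,0,255),1)
    cv2.line(out,(200,0),(200,30),(0,255,0),1); return out
ks=np.arange(-30,110,1.);kp=np.arange(0,140,1.)
cv2.imwrite('pics/c5.png',np.vstack([np.hstack([strip('top',m,ks),strip('top',foot,kp)]),np.hstack([strip('scene',m,ks),strip('scene',foot,kp)])]))
E
```

```text
(no output)
```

View pics/c5.png

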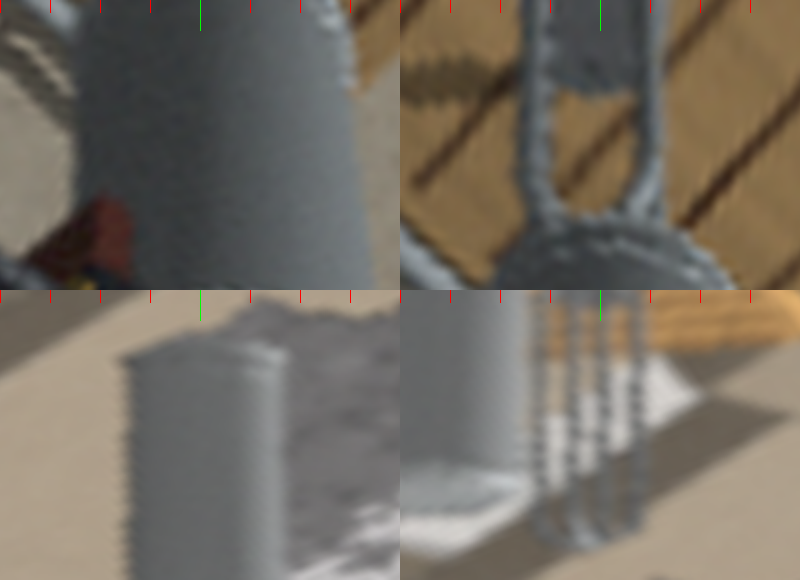

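In each strip the scale is 10 px per image px and the model axis sits at 200 (left panels) or 600 (right panels).
- **Top view:** flask centred at +1.5 px, prong at −0.75 px.
- **Scene view:** flask centred at +0.7 px, prong at −1.3 px.

Solved together, the flask sits about 7.5 mm too far along tool +x and is level along the rack. I'll correct that, advance 30 mm and re-measure.

Request:
{"api": "move_arm", "payload": {"targets": [[-0.037,0,0,0,0,0,0.4],[-0.037,0,0.03,0,0,0,0.4],[-0.037,0,0.06,0,0,0,0.4],[-0.037,0,0.09,0,0,0,0.4],[-0.037,0,0.12,0,0,0,0.4],[-0.037,0,0.15,0,0,0,0.4],[-0.037,0,0.15,0,0,0,0.4],[-0.037,0,0.15,0,0,0,0.4],[-0.037,0,0.15,0,0,0,0.4],[-0.037,0,0.15,0,0,0,0.4]]}}

```text
clock: 12.8
eef_pos: [401.1, -173.7, 282.7]
ee_rot: [[0.835, -0.262, 0.483], [-0.227, -0.965, -0.13], [0.5, -0.001, -0.866]]
ft_force: [-0.2, 0.5, -1.7]
finger_gap: 51.4
finger_force: 29.9
```

```bash
python3 - <<'E'
from h import *
snap('top','t4.png');snap('scene','s4.png')
s=arm.observe();print(s['q'],s['eef_pos'],s['ft_force']);p=np.array(s['eef_pos']);R=np.array(s['ee_rot']);m=p+122.7*R[:,2]+1.5*R[:,0]
print('z vs ax',np.degrees(np.arccos(-R[:,2]@ax)))
def strip(n,o,ks):
    im=cv2.imread('pics/%s4.png'%n[0]);A=proj(n,[o,o+100*ax]);d=A[1]-A[0];d/=np.hypot(*d);nn=np.array([d[1],-d[0]]) 
    r=np.arange(-20,20,.1);q=np.array([proj(n,[o+k*ax])[0]+r[:,None]*nn for k in ks])
    out=cv2.remap(im,q[...,0].astype(np.float32),q[...,1].astype(np.float32),cv2.INTER_CUBIC)
    out=cv2.resize(out,(400,600),interpolation=cv2.INTER_LINEAR)
    for x in range(0,400,50): cv2.line(out,(x,0),(x,12),(0,0,255),1)
    cv2.line(out,(200,0),(200,30),(0,255,0),1); return out
ks=np.arange(-140,100,1.)
cv2.imwrite('pics/c6.png',np.hstack([strip('top',m,ks),strip('scene',m,ks)]))
E
```

```text
[ 0.691 -0.249 -0.339  2.345 -0.244  0.52  -1.316] [ 401.075 -173.642  282.605] [-0.176 -1.702 -1.414]
z vs ax 0.17145251730468894
```

View pics/c6.png

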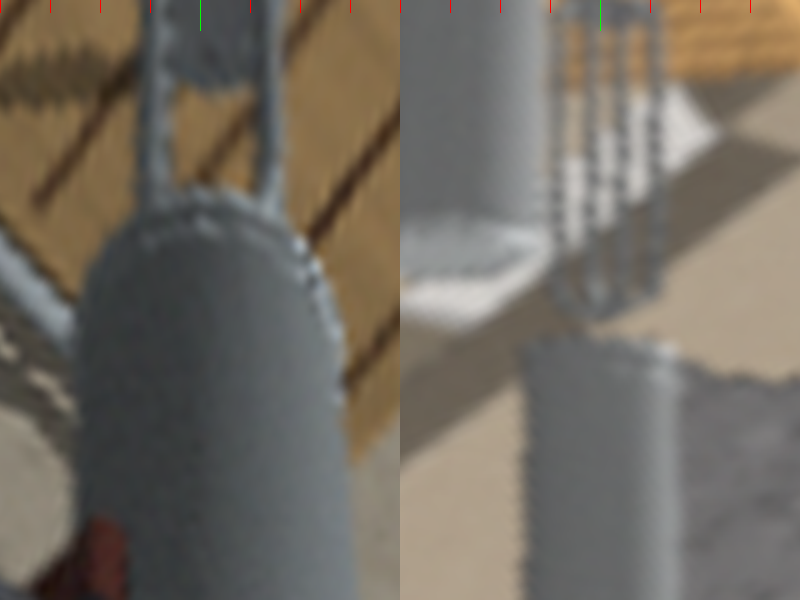

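The strips show the prong tip just short of the mouth. In the top view both are centred near 210. In the scene view the flask is at 602 and the prong at 607, so the misalignment is under 2 mm. Small trim, then a slow insertion.

Request:
{"api": "move_arm", "payload": {"targets": [[0.008,-0.005,0.0,0,0,0,0.4],[0.008,-0.005,0.02,0,0,0,0.4],[0.008,-0.005,0.04,0,0,0,0.4],[0.008,-0.005,0.06,0,0,0,0.4],[0.008,-0.005,0.09,0,0,0,0.4],[0.008,-0.005,0.12,0,0,0,0.4],[0.008,-0.005,0.15,0,0,0,0.4],[0.008,-0.005,0.18,0,0,0,0.4],[0.008,-0.005,0.2,0,0,0,0.4],[0.008,-0.005,0.2,0,0,0,0.4]]}}

```text
clock: 14.15
eef_pos: [422.0, -178.2, 248.3]
ee_rot: [[0.836, -0.262, 0.483], [-0.228, -0.965, -0.13], [0.5, -0.002, -0.866]]
ft_force: [-0.1, -0.0, -0.9]
finger_gap: 51.2
finger_force: 29.9
```

Request:
{"api": "move_arm", "payload": {"targets": [[0,0,0.03,0,0,0,0.4],[0,0,0.06,0,0,0,0.4],[0,0,0.09,0,0,0,0.4],[0,0,0.12,0,0,0,0.4],[0,0,0.15,0,0,0,0.4],[0,0,0.18,0,0,0,0.4],[0,0,0.2,0,0,0,0.4],[0,0,0.22,0,0,0,0.4],[0,0,0.22,0,0,0,0.4],[0,0,0.22,0,0,0,0.4]]}}

```text
clock: 15.4
eef_pos: [443.3, -183.9, 210.6]
ee_rot: [[0.836, -0.262, 0.483], [-0.227, -0.965, -0.13], [0.5, -0.001, -0.866]]
ft_force: [0.3, -0.8, -1.6]
finger_gap: 51.2
finger_force: 29.9
```

```bash
python3 - <<'E'
from h import *
s=arm.observe();print(s['q'],s['ft_force'],s['wrist_torque']);p=np.array(s['eef_pos']);print((p-foot)@np.c_[Rh[:,0],ry,ax], 'to home',(p-foot)@ax-122.7)
E
```

```text
[ 0.723 -0.037 -0.44   2.371 -0.088  0.281 -1.479] [ 0.318 -0.781 -1.56 ] [0.217 0.608 0.026]
[ -6.654   0.678 175.44 ] to home 52.73978880103543
```

Request:
{"api": "move_arm", "payload": {"targets": [[0,0,0.03,0,0,0,0.4],[0,0,0.06,0,0,0,0.4],[0,0,0.09,0,0,0,0.4],[0,0,0.12,0,0,0,0.4],[0,0,0.15,0,0,0,0.4],[0,0,0.17,0,0,0,0.4],[0,0,0.19,0,0,0,0.4],[0,0,0.2,0,0,0,0.4],[0,0,0.2,0,0,0,0.4],[0,0,0.2,0,0,0,0.4]]}}

```text
clock: 16.65
eef_pos: [462.6, -189.1, 176.0]
ee_rot: [[0.836, -0.262, 0.483], [-0.227, -0.965, -0.13], [0.5, -0.001, -0.866]]
ft_force: [1.5, -0.4, -0.7]
finger_gap: 51.5
finger_force: 29.9
```

```bash
python3 - <<'E'
from h import *
s=arm.observe();print(s['q'],s['ft_force'],s['wrist_torque']);p=np.array(s['eef_pos']);print((p-foot)@np.c_[Rh[:,0],ry,ax], 'to home',(p-foot)@ax-122.7)
E
```

```text
[ 0.686  0.07  -0.431  2.374  0.159  0.182 -1.721] [ 1.545 -0.36  -0.656] [ 0.228  0.558 -0.008]
[ -6.611   0.795 135.457] to home 12.757446381768958
```

Request:
{"api": "move_arm", "payload": {"targets": [[0,0,0.01,0,0,0,0.4],[0,0,0.02,0,0,0,0.4],[0,0,0.03,0,0,0,0.4],[0,0,0.04,0,0,0,0.4],[0,0,0.045,0,0,0,0.4],[0,0,0.05,0,0,0,0.4],[0,0,0.05,0,0,0,0.4],[0,0,0.05,0,0,0,0.4],[0,0,0.05,0,0,0,0.4],[0,0,0.05,0,0,0,0.4]]}}

```text
clock: 17.9
eef_pos: [467.4, -190.4, 167.3]
ee_rot: [[0.836, -0.262, 0.483], [-0.227, -0.965, -0.13], [0.5, -0.001, -0.866]]
ft_force: [-0.7, -0.9, -1.8]
finger_gap: 51.8
finger_force: 29.9
```

Request:
{"api": "move_arm", "payload": {"targets": [[0,0,0.005,0,0,0,0.4],[0,0,0.01,0,0,0,0.4],[0,0,0.015,0,0,0,0.4],[0,0,0.015,0,0,0,0.4],[0,0,0.015,0,0,0,0.4],[0,0,0.015,0,0,0,0.4],[0,0,0.015,0,0,0,0.4],[0,0,0.015,0,0,0,0.4],[0,0,0.015,0,0,0,0.4],[0,0,0.015,0,0,0,0.4]]}}

```text
clock: 19.15
eef_pos: [469.2, -189.9, 165.5]
ee_rot: [[0.835, -0.26, 0.484], [-0.226, -0.966, -0.13], [0.501, -0.001, -0.865]]
ft_force: [-13.1, 8.7, 19.2]
finger_gap: 51.7
finger_force: 30.0
```

```bash
python3 - <<'E'
from h import *
s=arm.observe();print(s['q'],s['ft_force'],s['wrist_torque']);p=np.array(s['eef_pos']);print((p-foot)@np.c_[Rh[:,0],ry,ax], 'to home',(p-foot)@ax-122.7)
E
```

```text
[ 0.885  0.125 -0.648  2.362  0.462  0.171 -2.009] [-13.14    8.699  19.197] [1.316 0.938 0.464]
[ -6.178   1.829 123.069] to home 0.36945990727888045
```

Contact: 24 N along the prong, at 0.4 mm from nominal home. Release, then back out along the axis.

Request:
{"api": "move_arm", "payload": {"targets": [[0,0,-0.005,0,0,0,1],[0,0,-0.005,0,0,0,1],[0,0,-0.005,0,0,0,1],[0,0,-0.005,0,0,0,1],[0,0,-0.005,0,0,0,1],[0,0,-0.04,0,0,0,1],[0,0,-0.12,0,0,0,1],[0,0,-0.22,0,0,0,1],[0,0,-0.35,0,0,0,1],[0,0,-0.5,0,0,0,1]]}}

```text
clock: 20.4
eef_pos: [420.0, -177.6, 251.5]
ee_rot: [[0.836, -0.262, 0.483], [-0.228, -0.965, -0.129], [0.5, -0.003, -0.866]]
ft_force: [-0.7, -1.4, -1.2]
finger_gap: 88.2
finger_force: 0.0
```

```bash
python3 - <<'E'
from h import *
s=arm.observe();print(s['q'],s['ft_force'])
snap('top','t5.png');snap('scene','s5.png')
s=arm.observe();p=np.array(s['eef_pos']);
f2=foot-6.5*Rh[:,0]
P=[f2,f2+165*ax];print(proj('top',P),proj('scene',P))
c=np.hstack([cv2.resize(cv2.imread('pics/t5.png')[180:300,350:510],(533,400),interpolation=cv2.INTER_CUBIC),cv2.resize(cv2.imread('pics/s5.png')[80:230,250:350],(267,400),interpolation=cv2.INTER_CUBIC)])
cv2.imwrite('pics/c7.png',c)
R=np.array(s['ee_rot']);Rd=np.c_[[1,0,0],[0,-1,0],[0,0,-1.]]
go([430,-60,330],Rd)
E
```

```text
[ 1.268 -0.179 -0.856  2.336 -0.476  0.441 -1.07 ] [-0.675 -1.445 -1.213]
[[452.852 221.471]
 [463.469 249.635]] [[282.657 159.627]
 [304.435 119.789]]
row [ 0.096 -0.584 -0.387] [ 0.023 -0.167 -0.083]
```

View pics/c7.png

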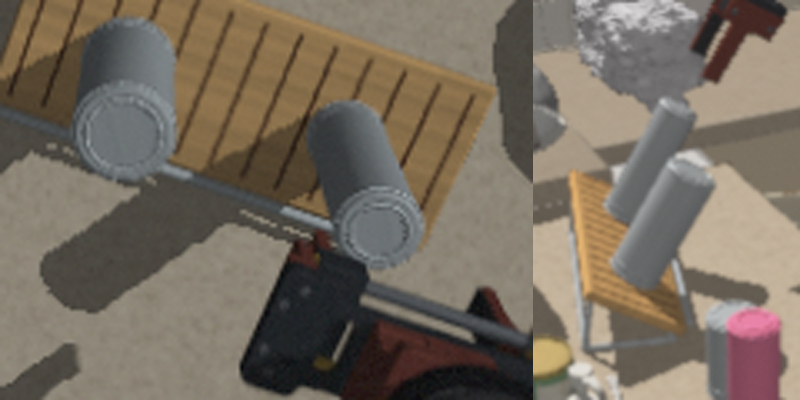

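The crop shows the flask's closed end at top (463.4,249) against a fully home prediction of (463.5,249.6). In the scene it is at (304.3,119.3) against (304.4,119.8), so it is seated and the beaker is untouched. Next is the cup. Pink flask A stands 110 mm from it, so I'll close the fingers crosswise to that bearing.

```bash
cat >> h.py <<'E'
def Rdn(y): y=np.radians(y);return np.c_[[np.cos(y),np.sin(y),0],[np.sin(y),-np.cos(y),0],[0,0,-1.]]
E
python3 - <<'E'
from h import *
go([440,0,330],Rdn(76))
E
```

```text
row [ 0.07  -0.886 -0.403] [ 0.134 -0.13  -0.494]
```

Request:
{"api": "move_arm", "payload": {"targets": [[0,0,-0.25,0,0,0,1],[0.04,-0.2,-0.35,0.03,-0.03,-0.1,1],[0.07,-0.4,-0.4,0.05,-0.05,-0.18,1],[0.07,-0.6,-0.4,0.08,-0.08,-0.28,1],[0.07,-0.8,-0.4,0.1,-0.1,-0.38,1],[0.07,-0.886,-0.4,0.134,-0.13,-0.494,1],[0.07,-0.886,-0.4,0.134,-0.13,-0.494,1],[0.07,-0.886,-0.4,0.134,-0.13,-0.494,1],[0.07,-0.886,-0.4,0.134,-0.13,-0.494,1],[0.07,-0.886,-0.4,0.134,-0.13,-0.494,1]]}}

```text
clock: 21.75
eef_pos: [440.7, -0.1, 326.8]
ee_rot: [[0.236, 0.972, -0.004], [0.972, -0.236, 0.003], [0.002, -0.005, -1.0]]
ft_force: [0.3, -0.9, -0.0]
finger_gap: 87.9
finger_force: 0.0
```

```bash
python3 - <<'E'
from h import *
print(arm.observe()['q'])
go([530.5,138,260],Rdn(76))
E
```

```text
[ 0.869  0.069 -1.025  1.889  0.059  1.222 -0.414]
row [0.776 0.275 0.334] [-0.002 -0.001  0.002]
```

Request:
{"api": "move_arm", "payload": {"targets": [[0.25,0.09,0,0,0,0,1],[0.5,0.18,0,0,0,0,1],[0.776,0.275,0.1,-0.002,-0.001,0.002,1],[0.776,0.275,0.2,-0.002,-0.001,0.002,1],[0.776,0.275,0.334,-0.002,-0.001,0.002,1],[0.776,0.275,0.334,-0.002,-0.001,0.002,1],[0.776,0.275,0.334,-0.002,-0.001,0.002,1],[0.776,0.275,0.334,-0.002,-0.001,0.002,1],[0.776,0.275,0.334,-0.002,-0.001,0.002,1],[0.776,0.275,0.334,-0.002,-0.001,0.002,1]]}}

```text
clock: 23.0
eef_pos: [530.7, 138.0, 261.8]
ee_rot: [[0.247, 0.969, 0.003], [0.969, -0.247, -0.0], [0.001, 0.003, -1.0]]
ft_force: [0.7, -0.3, -0.6]
finger_gap: 87.8
finger_force: 0.0
```

```bash
python3 - <<'E'
from h import *
print(arm.observe()['q'])
go([530.5,138,60],Rdn(76))
E
```

```text
[ 0.444  0.403 -1.036  1.767  0.376  1.184 -0.951]
row [-0.001 -0.005  1.009] [ 0.001 -0.    -0.002]
```

Request:
{"api": "move_arm", "payload": {"targets": [[0,0,0.2,0,0,0,1],[0,0,0.4,0,0,0,1],[0,0,0.55,0,0,0,1],[0,0,0.65,0,0,0,1],[0,0,0.75,0,0,0,1],[0,0,0.85,0,0,0,1],[0,0,0.95,0,0,0,1],[0,0,1.0,0,0,0,1],[0,0,1.0,0,0,0,1],[0,0,1.0,0,0,0,1]]}}

```text
clock: 24.25
eef_pos: [531.4, 138.4, 61.8]
ee_rot: [[0.246, 0.969, 0.003], [0.969, -0.246, 0.0], [0.001, 0.003, -1.0]]
ft_force: [0.0, -0.3, -0.9]
finger_gap: 87.7
finger_force: 0.0
```

Request:
{"api": "move_arm", "payload": {"targets": [[0,0,0,0,0,0,0.4],[0,0,0,0,0,0,0.4],[0,0,0,0,0,0,0.4],[0,0,0,0,0,0,0.4],[0,0,0,0,0,0,0.4],[0,0,0,0,0,0,0.4],[0,0,-0.02,0,0,0,0.4],[0,0,-0.04,0,0,0,0.4],[0,0,-0.07,0,0,0,0.4],[0,0,-0.1,0,0,0,0.4]]}}

```text
clock: 25.5
eef_pos: [531.0, 138.1, 81.7]
ee_rot: [[0.246, 0.969, 0.003], [0.969, -0.246, -0.0], [0.0, 0.003, -1.0]]
ft_force: [-0.6, -0.4, -0.8]
finger_gap: 61.1
finger_force: 30.0
```

Request:
{"api": "move_arm", "payload": {"targets": [[0,0,-0.2,0,0,0,0.4],[0,0,-0.4,0,0,0,0.4],[0,0,-0.65,0,0,0,0.4],[0,0,-0.9,0,0,0,0.4],[0,0,-1.0,0,0,0,0.4],[0.2,-0.1,-1.0,0,0,0,0.4],[0.45,-0.2,-1.0,0,0,0,0.4],[0.7,-0.4,-1.0,0,0,0,0.4],[0.9,-0.6,-1.0,0,0,0,0.4],[0.9,-0.6,-1.0,0,0,0,0.4]]}}

```text
clock: 26.75
eef_pos: [453.8, 346.9, 280.8]
ee_rot: [[0.237, 0.972, 0.001], [0.972, -0.237, 0.001], [0.002, 0.0, -1.0]]
ft_force: [0.5, -0.9, -0.8]
finger_gap: 61.8
finger_force: 30.0
```

```bash
python3 - <<'E'
from h import *
print(arm.observe()['q'],arm.observe()['eef_pos'])
go([475,430,190],Rdn(76))
E
```

```text
[ 0.036  0.44  -1.056  1.69   0.402  1.248 -1.349] [453.844 346.853 280.794]
row [0.428 0.004 0.455] [ 0.    -0.     0.002]
```

Request:
{"api": "move_arm", "payload": {"targets": [[0.2,0,0,0,0,0,0.4],[0.428,0,0.1,0,0,0.002,0.4],[0.428,0,0.25,0,0,0.002,0.4],[0.428,0,0.4,0,0,0.002,0.4],[0.428,0,0.55,0,0,0.002,0.4],[0.428,0,0.7,0,0,0.002,0.4],[0.428,0,0.8,0,0,0.002,0.4],[0.428,0,0.9,0,0,0.002,0.4],[0.428,0,0.95,0,0,0.002,0.4],[0.428,0,0.95,0,0,0.002,0.4]]}}

```text
clock: 28.0
eef_pos: [479.9, 424.9, 90.6]
ee_rot: [[0.252, 0.968, 0.002], [0.968, -0.252, -0.001], [-0.0, 0.002, -1.0]]
ft_force: [-0.0, 0.3, -1.0]
finger_gap: 61.4
finger_force: 30.0
```

```bash
python3 - <<'E'
from h import *
im=snap('top','t6.png');s=arm.observe();print(s['eef_pos'],s['ee_rot'],s['q'])
P=np.array(s['eef_pos']);print(proj('top',[[P[0],P[1],4.5]]))
cv2.imwrite('pics/c8.png',cv2.resize(im[80:320,0:300],(750,600),interpolation=cv2.INTER_CUBIC))
E
```

```text
[480.149 425.37   91.421] [[ 0.252  0.968  0.003]
 [ 0.968 -0.252  0.   ]
 [ 0.001  0.003 -1.   ]] [-0.219  0.734 -0.881  1.704  0.653  1.022 -1.587]
[[186.405 226.036]]
```

View pics/c8.png

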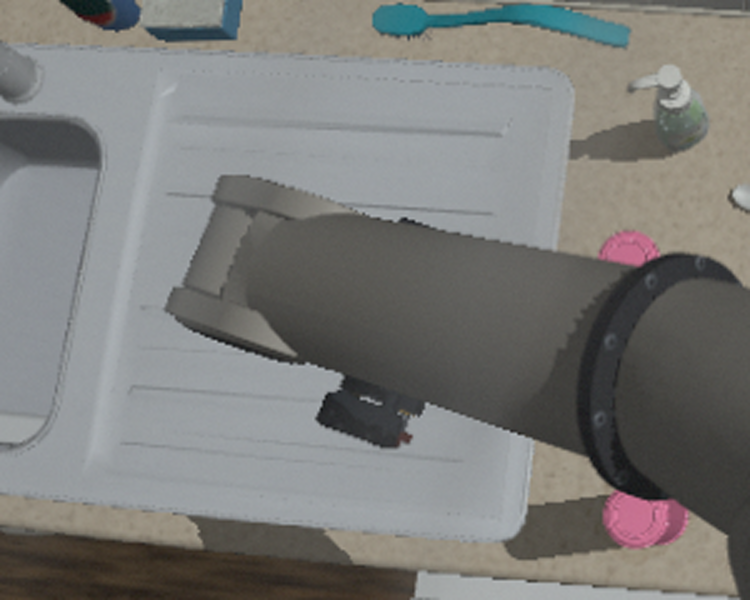

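The crop shows the gripper and cup over the panel near (186,226), well inside its right edge at about column 213, with the area clear. Lower to contact.

Request:
{"api": "move_arm", "payload": {"targets": [[0,0,0.03,0,0,0,0.4],[0,0,0.06,0,0,0,0.4],[0,0,0.08,0,0,0,0.4],[0,0,0.095,0,0,0,0.4],[0,0,0.105,0,0,0,0.4],[0,0,0.11,0,0,0,0.4],[0,0,0.115,0,0,0,0.4],[0,0,0.115,0,0,0,0.4],[0,0,0.115,0,0,0,0.4],[0,0,0.115,0,0,0,0.4]]}}

```text
clock: 29.3
eef_pos: [480.1, 425.1, 68.2]
ee_rot: [[0.252, 0.968, 0.003], [0.968, -0.252, -0.0], [0.001, 0.003, -1.0]]
ft_force: [0.7, -0.4, -0.9]
finger_gap: 61.5
finger_force: 30.0
```

Request:
{"api": "move_arm", "payload": {"targets": [[0,0,0.003,0,0,0,0.4],[0,0,0.006,0,0,0,0.4],[0,0,0.009,0,0,0,0.4],[0,0,0.011,0,0,0,0.4],[0,0,0.011,0,0,0,0.4],[0,0,0.011,0,0,0,0.4],[0,0,0.011,0,0,0,0.4],[0,0,0.011,0,0,0,0.4],[0,0,0.011,0,0,0,0.4],[0,0,0.011,0,0,0,0.4]]}}

```text
clock: 30.55
eef_pos: [480.1, 425.2, 66.0]
ee_rot: [[0.252, 0.968, 0.003], [0.968, -0.252, -0.0], [0.001, 0.003, -1.0]]
ft_force: [-0.7, -0.6, 2.1]
finger_gap: 61.7
finger_force: 30.0
```

Contact is at the expected height. Release, then rise.

Request:
{"api": "move_arm", "payload": {"targets": [[0,0,0,0,0,0,1],[0,0,0,0,0,0,1],[0,0,0,0,0,0,1],[0,0,0,0,0,0,1],[0,0,0,0,0,0,1],[0,0,-0.05,0,0,0,1],[0,0,-0.15,0,0,0,1],[0,0,-0.3,0,0,0,1],[0,0,-0.55,0,0,0,1],[0,0,-0.8,0,0,0,1]]}}

```text
clock: 31.8
eef_pos: [479.5, 425.3, 229.0]
ee_rot: [[0.252, 0.968, 0.003], [0.968, -0.252, 0.001], [0.001, 0.003, -1.0]]
ft_force: [0.0, 0.0, 0.4]
finger_gap: 87.7
finger_force: 0.0
```

Request:
{"api": "move_arm", "payload": {"targets": [[-0.2,0,-0.2,0,0,0,1],[-0.5,0,-0.4,0,0,0,1],[-0.8,0,-0.4,0,0,0,1],[-1,0,-0.4,0,0,0,1],[-1,0,-0.4,0,0,0,1],[-1,0,-0.4,0,0,0,1],[-1,0,-0.4,0,0,0,1],[-1,0,-0.4,0,0,0,1],[-1,0,-0.4,0,0,0,1],[-1,0,-0.4,0,0,0,1]]}}

```text
clock: 33.05
eef_pos: [428.9, 232.0, 305.7]
ee_rot: [[0.252, 0.968, 0.002], [0.968, -0.252, 0.0], [0.001, 0.002, -1.0]]
ft_force: [0.4, -0.0, 0.5]
finger_gap: 87.9
finger_force: 0.0
```

```bash
python3 - <<'E'
from h import *
im=snap('top','t7.png');sc=snap('scene','s7.png')
s=arm.observe();print(s['eef_pos'],s['ft_force'],s['finger_gap'],s['clock'])
print('expect cup top centre scene',proj('scene',[[480,425,104.5],[480,425,4.5]]),'top',proj('top',[[480,425,104.5]]))
# what differs from the start in the scene view
a=cv2.absdiff(sc,cv2.imread('pics/s1.png')).max(2)
m=cv2.morphologyEx((a>30).astype(np.uint8),cv2.MORPH_OPEN,np.ones((3,3)))
n,_,st,ce=cv2.connectedComponentsWithStats(m)
for i in range(1,n):
    if st[i,4]>60: print('scene diff bbox',st[i],ce[i])
b5=cv2.imread('pics/s5.png');print('flask region change since s5',cv2.absdiff(sc,b5)[100:185,265:325].max(2).mean())
E
```

```text
[428.978 231.73  305.732] [-0.196  0.517  0.877] 87.94624500129787 33.15
expect cup top centre scene [[393.18  247.253]
 [390.273 278.038]] top [[173.503 219.788]]
scene diff bbox [309   0  21  24 426] [319.84  11.38]
scene diff bbox [ 358    0   48   66 2345] [381.049  29.387]
scene diff bbox [412   0  12  37 202] [418.322  15.703]
scene diff bbox [432   0  33  50 368] [451.424  17.489]
scene diff bbox [303  25  37  46 829] [321.358  43.917]
scene diff bbox [ 339   66   78   74 2445] [378.797  96.305]
scene diff bbox [466  70  13  21 130] [472.392  78.985]
scene diff bbox [427  83  21  32 445] [435.834  97.236]
scene diff bbox [450  85  21  27 416] [460.212  97.591]
scene diff bbox [295 122  16   8 110] [302.464 125.555]
scene diff bbox [393 152  29  11 207] [407.005 156.691]
scene diff bbox [307 180  31  16 273] [322.48 187.81]
scene diff bbox [ 366  197   41   90 1987] [384.172 244.03 ]
scene diff bbox [315 217   9  16 122] [319.172 224.254]
scene diff bbox [342 230  11  15 121] [345.917 237.595]
scene diff bbox [470 281  30  25 253] [484.502 292.715]
scene diff bbox [507 313  54  54 561] [534.547 339.112]
flask region change since s5 4.616078431372549
```

The cup stands where it was put, the flask and beaker are unchanged, and the robot is clear.

```bash
python3 -c "
from cell import arm
print(arm.close_job())"
```

```text
the job is handed in; nothing more can be done
None
```

The free prong was the slim one, so the flask hangs on it, pushed home onto the board; the cup stands mouth down on the draining board, and the job was handed in at about 33 s.

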